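Clip the red snap hook onto the yellow bracket's bar

ROBOT

A 6-joint arm with a two-finger parallel gripper is mounted at the origin on a cart in front of the work surface, level with it; the furniture and walls round the work are solid. World frame = base frame: x ahead of the robot, y to its left, z up, the work surface at z = 0. Lengths are in m, angles in rad, forces in N, time in s.
With the tool pointing down it reaches from about 0.275 to 0.975 m from the base axis. Payload 8.4 kg.
Tool frame: the origin (TCP) lies midway between the tips of the shut fingers; the grasp point (between the pads) lies 19 mm behind it; z points along the fingers, y is the direction in which the jaws open and shut (so a half turn about z gives the same grasp; the last joint's range is limited). The gripper opens to 92 mm and grips with 3 to 60 N. Pads are 20 mm wide; open, the fingers measure 128 mm over their backs; the gripper's body (75 mm by 189 mm) begins 69 mm behind the grasp point.
Start: joints at [1.31, 0.353, 1.633, -0, 1.155, -0.002], TCP at [0.16, 0.604, 0.215] pointing down, gripper open.
Joint ranges: [-2.63, 2.63], [-0.92, 2.1], [0.06, 2.66], [-1.3, 4.44], [0, 2.69], [-3.02, 3.02]. Speed limits (rad/s): [2.22, 2.22, 2.79, 3.14, 3.14, 3.14].

INTERFACE

Orientations are given as a 3x3 rotation matrix whose columns are the frame's x, y, z axes.
In Python, from bench import bot gives the robot as it stands.
- The arm moves only by the tool play_rows, never from a script. Its argument "series" is a list of rows, each a list of 6 numbers: the shift along the tool's x, y, z in mm, then the turn, a rotation vector about the tool's x, y, z in degrees. A call has exactly 10 rows; each row shifts and turns the commanded pose from where the row before left it, along the tool's axes as they then stand; what a row does not reach is not made up. A row lasts 1/12 s, in which the tool goes at most 41.7 mm and 7.16 degrees, less where a joint would pass 70% of its speed; a pose out of reach is approached as far as the arm can. A call is refused whole if a number of a shift passes 41.7 or a number of a turn 7.16, either way. A call with a gripper value outside its range is refused whole. "grip" is the finger opening in mm, from 0 to 91.9, set as the call begins (left out, the last holds). The fingers move at their own pace and stop on an object; "force" is the grip in N (left out, the last holds). Time passes only in rows, so rows that do not move let the fingers close, or fill a call up. It gives the time, the measured TCP pose, the force and the opening at its end, in the units of the state.
- bot.sense(): the state, without advancing time (a new reading comes with each control period).
- bot.get_image(name): name is "side" or "top" or "wrist"; returns the picture (384x512x3 uint8, blue, green, red); there is no depth.
- bot.camera_model(name): a dict with "fx", "fy", "cx", "cy" (pixels), "dist_coeffs" ([k1, k2, p1, p2, k3] as OpenCV has them; the pictures are not rectified), "view" (4x4, takes a point from world to camera coordinates); the wrist camera has in their place "mount" (4x4, takes a point from camera to tool coordinates, whose origin is the TCP and whose axes are the flange's). Camera axes: x right, y down, z forward; pixel columns grow to the right and rows downward; lengths in m; the calibration is good to about 2 mm. A picture is of the moment at which its call begins: read the wrist's pose just before it. camera_model takes no time and is no camera call.
- bot.hand_in(): hands the job in, once; it reports no verdict.
The state is a dict: "time_s": time; "joint_pos": joint angles; "joint_velocities": joint speeds; "tau": joint torques, N m; "ee_pos": TCP position; "orientation": TCP orientation; "wrist_force": force on the tool from outside, world axes, zero at the start; "wrist_torque": the same for the moment, N m; "width": opening from 0.0 (shut) to 1.0 (fully open).
Only numpy, scipy, OpenCV 4.12 (cv2) and the standard library are available. Lean on these libraries where they do the work, as an engineer would, in place of code of your own. Each camera call takes 0.05 s, during which the arm holds its last target.

TASK

Mark the yellow bracket as locked off: take the snap hook with the red grip out of the rack and push it straight down over the bar of the yellow bracket, between the posts, until the bar has passed the brass gate and the gate has flicked shut beneath it. Let go so that the red hook hangs upright on the bar at rest. Leave the green hook standing in its place in the rack.

Things in the scene. Friction and masses are not known exactly. Their poses are not given: they have to be found in the camera images.
- red_hook: Snap hook with a red grip, 130 mm high, upright in a pocket of the rack. Origin: middle of its underside; z up, x across the mouth, y through its thickness. Inverted U of bare metal, 50 mm (x) by 22 mm (y), top at 86 mm; mouth open downward, 34 mm wide, flared; a bar may enter up to 10 mm off the middle. Seated under the arched crown, a 10 mm bar's centre is 71 mm above the origin. 0.14 to 0.24 kg.
- red_hook_grip (a point): Where to hold the red hook: a point in its red plastic grip block, 112 mm above the hook's origin, axes as the hook's. The block is 34 mm (x) by 22 mm (y), from 86 to 130 mm above the hook's origin; hold it across its 22 mm (y).
- red_hook_gate (a joint): Brass gate of the red hook, hinged on the -x leg 24 mm above the hook's origin, reaching to the +x leg. 0 rad = shut (level); it swings only up into the hook (stop 1.45) and springs back. Pushing it over the bar takes 3 to 8 N (15 N if the bar is near its hinge) and opens it to about 1.2; it flicks shut once the bar's centre is 62 mm above the hook's origin.
- green_hook: Bystander: the same hook with a green grip, in the other pocket of the rack (the two change places from start to start). Same axes and sizes as the red one.
- yellow_bracket_bar (a point): Middle of the yellow bracket's steel bar, 100 mm above the worktop. The bar, 10 mm thick, runs level along this frame's y, 90 mm free between two posts (18 by 12 mm, up to 106 mm high) on a base plate 80 mm (x) by 130 mm (y), 8 mm thick; z up. Screwed down. A blue bracket of the same shape stands there too (they change places).
- rack: Grey plastic rack, fixed; base 90 mm (x) by 200 mm (y), origin at the centre of its underside. Open pockets at y = -65 and +65 mm, 58 by 30 mm inside, walls 34 mm high; the hooks stand in them on the floor, 5 mm above the worktop, axes about along the rack's. Lift a hook straight up 40 mm or more to clear the walls.
Things that resemble listed ones, but are neither listed nor needed, are in the scene too. Of the things that look like the part that bears yellow_bracket_bar, the larger one is meant.

How it is judged:
By the outcome, as a careful person would: the job done as asked, in the order asked, and still so for the second after the job is handed in, with the robot touching nothing.
It also fails if it takes over 35 s, if anything falls off the work surface, if the arm or the gripper's body presses on something with over 40 N, if the wrist force passes 120 N, or if a joint passes its speed limit or range.

## Working session

There is one attempt and no reset: what is moved stays moved. The work goes in short steps, Python scripts to look and compute and a tool call to move; the robot and the scene stay as the last step left them, time stands still between calls to the robot, and variables do not carry over. Pictures are saved under pics/ and viewed, and the job is handed in when it is done.

Besides the shell and the picture viewer there is one more tool, called after ">>>" by a JSON object that holds its "method" and its "body". play_rows: Moves the arm, as the interface text tells. Its arguments: {"type":"object","properties":{"series":{"type":"array","items":{"type":"array","items":{"type":"number"}}},"grip":{"type":"number"},"force":{"type":"number"}},"required":["series"]}

```bash
mkdir -p pics; ls
python3 - <<'E'
from bench import bot
import cv2,numpy as np
np.set_printoptions(precision=4,suppress=True)
s=bot.sense();print(s)
for n in["side","top","wrist"]:
    cv2.imwrite(f"pics/{n}0.png",bot.get_image(n));print(n,bot.camera_model(n))
E
```

```text
pics
{'time_s': 0.0, 'joint_pos': array([ 1.3096,  0.3536,  1.6341, -0.    ,  1.1552, -0.0024]), 'joint_velocities': array([-0.0006,  0.0019,  0.0016,  0.0004, -0.0001, -0.0009]), 'tau': array([ -0.0041, -59.3844, -33.4202,   0.0694,   0.0236,  -0.0002]), 'ee_pos': array([0.1598, 0.6037, 0.2139]), 'orientation': array([[-0.9667,  0.2559, -0.0003],
       [ 0.2559,  0.9667, -0.0013],
       [-0.    , -0.0013, -1.    ]]), 'wrist_force': array([0.3858, 0.1508, 0.0223]), 'wrist_torque': array([ 0.0721, -0.0465,  0.008 ]), 'width': 0.998772330550915}
side {'fx': 385.0182099226042, 'fy': 385.0182099226042, 'cx': 255.68390729830176, 'cy': 194.37995702638614, 'dist_coeffs': array([-0.0364,  0.    ,  0.    ,  0.    ,  0.    ]), 'view': array([[-0.9147,  0.404 ,  0.0073,  0.4646],
       [ 0.1961,  0.4598, -0.8661, -0.0162],
       [-0.3532, -0.7908, -0.4998,  1.2427],
       [ 0.    ,  0.    ,  0.    ,  1.    ]])}
top {'fx': 424.733571351749, 'fy': 424.733571351749, 'cx': 257.79972952024997, 'cy': 201.16217170030203, 'dist_coeffs': array([-0.0126,  0.    ,  0.    ,  0.    ,  0.    ]), 'view': array([[-0.0111, -0.9999, -0.0027,  0.02  ],
       [-0.998 ,  0.0112, -0.0623,  0.5251],
       [ 0.0623,  0.002 , -0.9981,  1.3079],
       [ 0.    ,  0.    ,  0.    ,  1.    ]])}
wrist {'fx': 285.33568205355743, 'fy': 285.33568205355743, 'cx': 254.31421927346082, 'cy': 189.96206689496893, 'dist_coeffs': array([0.0063, 0.    , 0.    , 0.    , 0.    ]), 'mount': array([[ 0.0001, -0.9607, -0.2775,  0.0793],
       [ 1.    ,  0.0004, -0.0009, -0.0003],
       [ 0.001 , -0.2775,  0.9607, -0.1712],
       [ 0.    ,  0.    ,  0.    ,  1.    ]])}
```

View pics/side0.png

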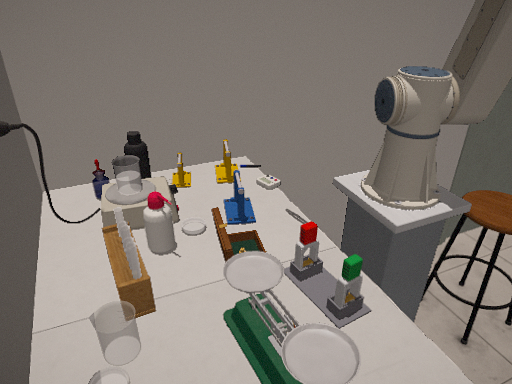

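View pics/top0.png

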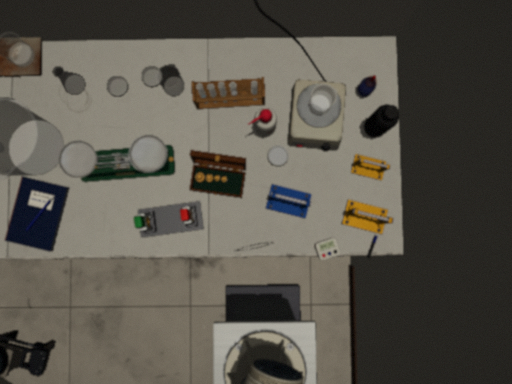

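View pics/wrist0.png

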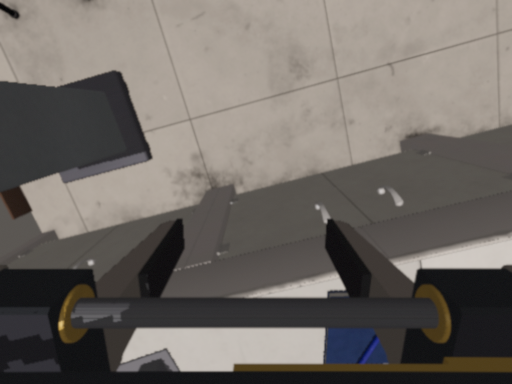

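The side view shows the rack with red (308,233) and green (352,267) grips. There are two yellow brackets, side (228,165) / top (367,216) and side (181,172) / top (370,167). The first looks larger. I'll confirm that in enlarged crops.

Run:
```python
import cv2,numpy as np
t=cv2.imread("pics/top0.png");s=cv2.imread("pics/side0.png")
r=lambda a,k:cv2.resize(a,None,fx=k,fy=k,interpolation=cv2.INTER_CUBIC)
a=r(t[145:245,330:410],6);b=r(t[190:250,125:215],6)
cv2.imwrite("pics/c1.png",np.clip(a*1.5,0,255).astype(np.uint8));cv2.imwrite("pics/c2.png",np.clip(b*1.5,0,255).astype(np.uint8))
cv2.imwrite("pics/c3.png",r(s[130:230,160:290],6));cv2.imwrite("pics/c4.png",r(s[215:325,275:375],5))
```

```text
(no output)
```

View pics/c1.png

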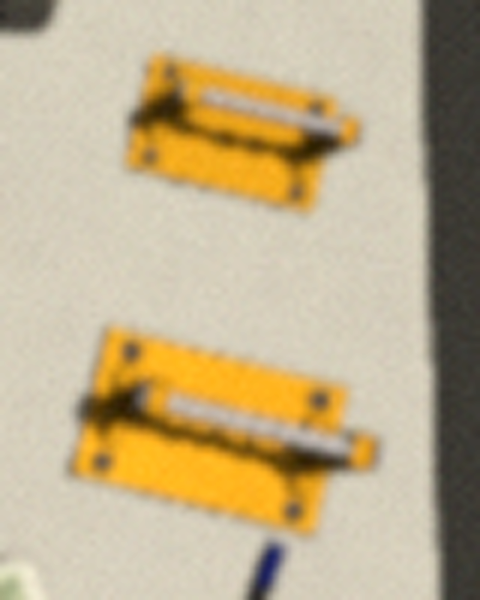

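View pics/c2.png

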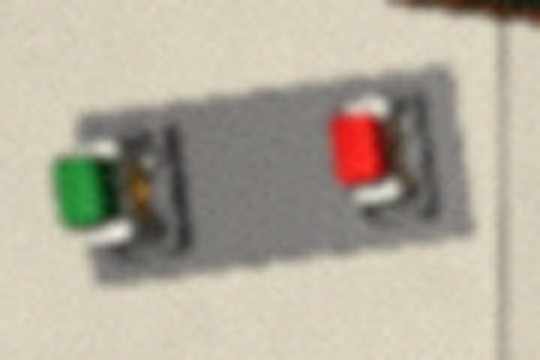

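View pics/c3.png

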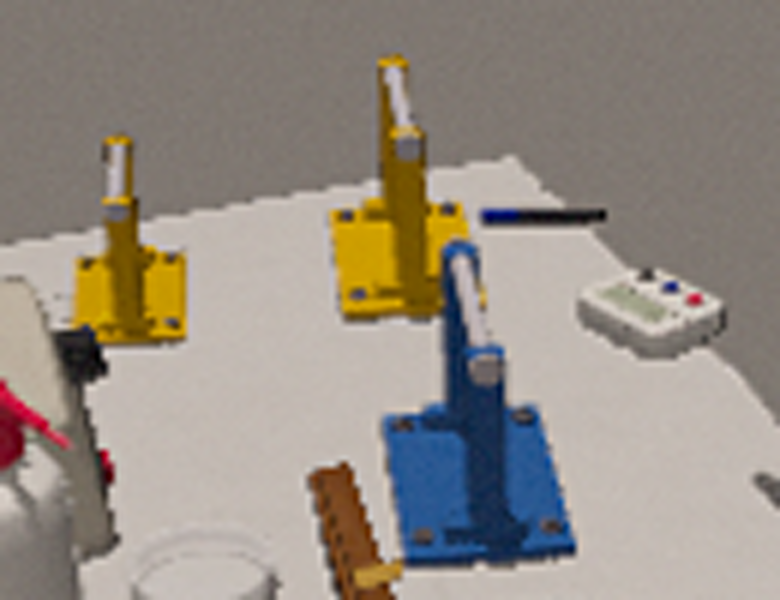

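View pics/c4.png

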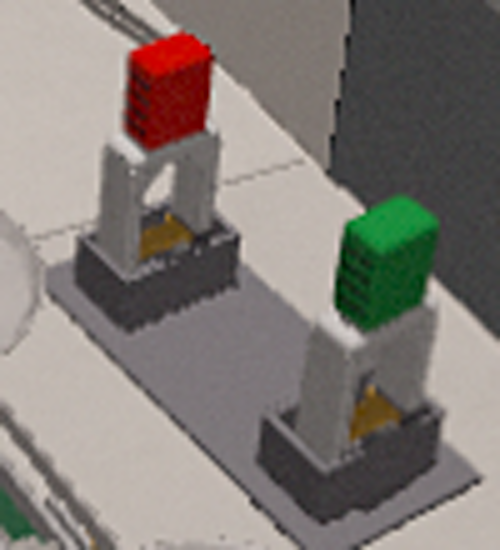

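Crops confirm two yellow candidates. The plate at top (367,216) is about 41 px long (~127 mm) and the one at (370,167) about 31 px, so the larger bracket at (367,216) is meant. Next, the poses.

```bash
cat > h.py <<'E'
import cv2,numpy as np
from bench import bot
np.set_printoptions(precision=4,suppress=True)
def K(m): return np.array([[m['fx'],0,m['cx']],[0,m['fy'],m['cy']],[0,0,1]])
def view(n,s=None):
    m=bot.camera_model(n)
    if n!='wrist': return m,m['view']
    T=np.eye(4);T[:3,:3]=s['orientation'];T[:3,3]=s['ee_pos']
    return m,np.linalg.inv(T@m['mount'])
def onplane(n,px,z,s=None):
    m,V=view(n,s)
    u=cv2.undistortPoints(np.array(px,float).reshape(-1,1,2),K(m),m['dist_coeffs']).reshape(-1,2)
    d=np.c_[u,np.ones(len(u))]@V[:3,:3]; c=-V[:3,:3].T@V[:3,3]
    return c+d*((z-c[2])/d[:,2])[:,None]
def proj(n,P,s=None):
    m,V=view(n,s)
    return cv2.projectPoints(np.array(P,float).reshape(-1,1,3),cv2.Rodrigues(V[:3,:3])[0],V[:3,3],K(m),m['dist_coeffs'])[0].reshape(-1,2)
def un(c,k,off): return (np.array(c,float)+.5)/k-.5+np.array(off)
E
python3 - <<'E'
from h import *
def ang(a,b): d=b-a;return np.degrees(np.arctan2(d[1],d[0]))
P=onplane('top',un([(107,328),(348,385),(312,533),(72,473)],6,(330,145)),.008)
print('brk',P.mean(0),np.linalg.norm(P[0]-P[1]),np.linalg.norm(P[1]-P[2]),ang(P[1],P[0]),ang(P[2],P[3]),ang(P[3],P[0]))
b=onplane('top',un([(165,402),(350,447)],6,(330,145)),.104);print('bar',b,b.mean(0),ang(b[1],b[0]))
R=onplane('top',un([(80,117),(450,68),(472,235),(98,284)],6,(125,190)),.005)
print('rack',R.mean(0),np.linalg.norm(R[0]-R[1]),np.linalg.norm(R[1]-R[2]),ang(R[1],R[0]),ang(R[2],R[3]),ang(R[3],R[0]))
G=onplane('top',un([(330,118),(375,113),(388,180),(342,187)],6,(125,190)),.135);print('grip top',G,G.mean(0),ang(G[3],G[0]))
G=onplane('side',un([(128,62),(180,33),(213,45),(150,75)],5,(275,215)),.135);print('grip side',G,G.mean(0))
y=np.radians(ang(R[1],R[0])/2+ang(R[2],R[3])/2-90);u=np.array([-np.sin(y),np.cos(y)])
print(np.degrees(y),R.mean(0)[:2]-.065*u)
E
```

```text
brk [ 0.4749 -0.3195  0.008 ] 0.12915310031601082 0.07972724216000465 75.99196188019528 75.29554016749603 -14.88625688197124
bar [[ 0.4862 -0.2743  0.104 ]
 [ 0.4634 -0.3634  0.104 ]] [ 0.4748 -0.3188  0.104 ] 75.64008920558925
rack [0.4733 0.2892 0.005 ] 0.19574317167902877 0.08825985685601517 96.9142669841617 96.8336615110795 6.503391204423178
grip top [[0.4974 0.2361 0.135 ]
 [0.4995 0.2148 0.135 ]
 [0.4678 0.2087 0.135 ]
 [0.4647 0.2304 0.135 ]] [0.4823 0.2225 0.135 ] 9.865043718331613
grip side [[0.5049 0.2252 0.135 ]
 [0.4731 0.2149 0.135 ]
 [0.4648 0.2286 0.135 ]
 [0.5011 0.2373 0.135 ]] [0.486  0.2265 0.135 ]
6.8739642476205916 [0.4811 0.2247]
```

>>> {"method": "play_rows", "body": {"series": [[-20, -14, 0, 0, 0, 0], [-33, -23, 0, 0, 0, 0], [-33, -23, 0, 0, 0, 0], [-33, -23, 0, 0, 0, 0], [-33, -23, 0, 0, 0, 0], [-33, -23, 0, 0, 0, 0], [-33, -23, 0, 0, 0, 0], [-33, -23, 0, 0, 0, 0], [-33, -23, 0, 0, 0, 0], [-20, -14, 0, 0, 0, 0]], "grip": 70}}

```text
time_s: 0.98
ee_pos: [0.4012, 0.3186, 0.2146]
orientation: [[-0.966, 0.257, 0.0], [0.257, 0.966, -0.001], [-0.001, -0.001, -1.0]]
wrist_force: [0.3, -0.0, 0.0]
width: 0.767
```

```bash
cat >> h.py <<'E'
def delta(p,yaw_y_deg):
    s=bot.sense();R=s['orientation'];d=np.array(p)-s['ee_pos']
    cur=np.degrees(np.arctan2(R[1,1],R[0,1]))
    print('t',s['time_s'],'pos',s['ee_pos'],'F',s['wrist_force'],'w',s['width'],'zax',R[:,2])
    t=-(yaw_y_deg-cur)
    a=np.radians(cur+(yaw_y_deg-cur)); y=np.array([np.cos(a),np.sin(a),0]);z=np.array([0,0,-1.]);x=np.cross(y,z)
    print('tool-frame shift mm now',1000*R.T@d,' after turn',1000*np.array([x@d,y@d,z@d]),'turn z deg',t)
E
python3 -c "
from h import *
delta([.483,.224,.215],98)"
```

```text
t 0.9833 pos [0.4012 0.3186 0.2146] F [ 0.3446 -0.0176  0.0466] w 0.7666972157154536 zax [ 0.0005 -0.0007 -1.    ]
tool-frame shift mm now [-103.3406  -70.4532   -0.3077]  after turn [ -67.801  -105.0994   -0.4107] turn z deg -22.88895455846138
```

>>> {"method": "play_rows", "body": {"series": [[0, 0, 0, 0, 0, -5.7], [0, 0, 0, 0, 0, -5.7], [0, 0, 0, 0, 0, -5.7], [0, 0, 0, 0, 0, -5.8], [-14, -21, 0, 0, 0, 0], [-18, -28, 0, 0, 0, 0], [-18, -28, 0, 0, 0, 0], [-12, -18, 0, 0, 0, 0], [-6, -10, 0, 0, 0, 0], [0, 0, 0, 0, 0, 0]]}}

```text
time_s: 1.82
ee_pos: [0.4826, 0.2256, 0.2144]
orientation: [[-0.99, -0.138, -0.0], [-0.138, 0.99, -0.0], [0.0, -0.0, -1.0]]
wrist_force: [0.6, -0.2, -0.0]
width: 0.763
```

```bash
python3 -c "
from h import *
delta([.483,.224,.215],98)
cv2.imwrite('pics/w1.png',bot.get_image('wrist'))"
```

```text
t 1.8167 pos [0.4826 0.2256 0.2144] F [ 0.5783 -0.1996 -0.0423] w 0.7631023780957182 zax [-0.     -0.0004 -1.    ]
tool-frame shift mm now [-0.1573 -1.6557 -0.5866]  after turn [-0.1556 -1.6557 -0.5872] turn z deg -0.06125259482483614
```

View pics/w1.png

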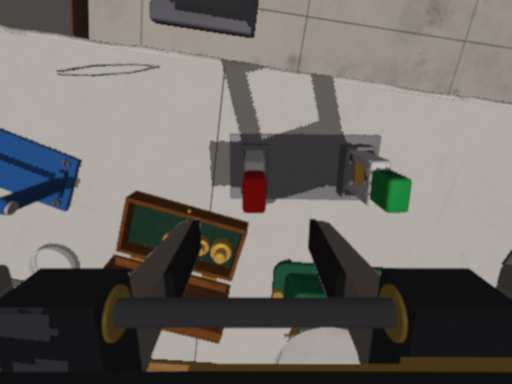

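```bash
python3 -c "
from h import *
i=cv2.imread('pics/w1.png')[125:225,205:305]
cv2.imwrite('pics/w1c.png',cv2.resize(np.clip(i*1.5,0,255).astype(np.uint8),None,fx=6,fy=6,interpolation=cv2.INTER_CUBIC))"
```

```text
(no output)
```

View pics/w1c.png

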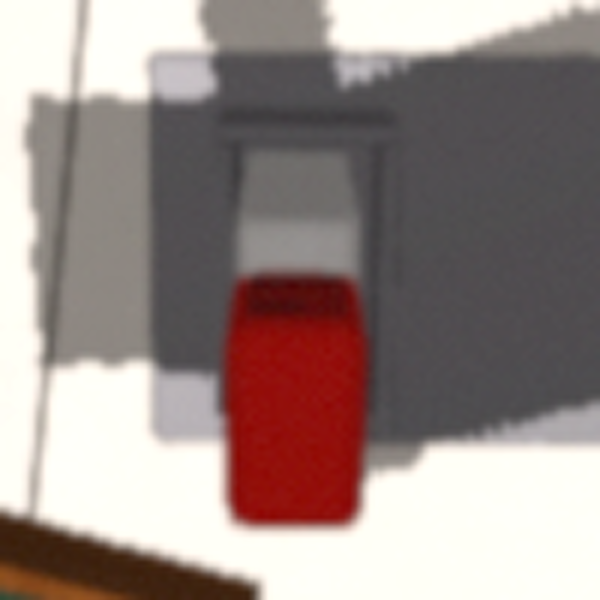

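```bash
python3 -c "
from h import *
s=bot.sense()
G=onplane('wrist',un([(234,320),(364,318),(360,522),(232,523)],6,(205,125)),.135,s)
print(G,G.mean(0));d=(G[3]+G[2]-G[0]-G[1])/2;print(np.linalg.norm(d),np.degrees(np.arctan2(d[1],d[0])))
for P,n in(((.483,.224,.135),'mid'),):print(proj('wrist',P,s),proj('top',P),proj('side',P))
R=onplane('wrist',un([(152,52),(153,438)],6,(205,125)),.004,s);print(R,np.degrees(np.arctan2(*(R[1]-R[0])[1::-1])))
"
```

```text
[[0.4648 0.2144 0.135 ]
 [0.4618 0.2337 0.135 ]
 [0.4942 0.238  0.135 ]
 [0.4971 0.2182 0.135 ]] [0.4795 0.2261 0.135 ]
0.032578896372611924 7.150951496382425
[[251.3966 198.3344]] [[183.8477 214.2626]] [[308.8093 224.3937]]
[[0.4396 0.1881 0.004 ]
 [0.5278 0.1985 0.004 ]] 6.756629356731895
```

The red grip's top face in the crop spans (234,318) to (362,522), which puts it at about (0.482, 0.2255) with yaw ≈ 7°. Descending to grasp it.

>>> {"method": "play_rows", "body": {"series": [[0, 0, 10, 0, 0, 0.5], [0, 0, 20, 0, 0, 0.5], [0, 0, 20, 0, 0, 0], [0, 0, 20, 0, 0, 0], [0, 0, 16, 0, 0, 0], [0, 0, 14, 0, 0, 0], [0, 0, 10, 0, 0, 0], [0, 0, 6, 0, 0, 0], [0, 0, 0, 0, 0, 0], [0, 0, 0, 0, 0, 0]]}}

```text
time_s: 2.7
ee_pos: [0.4814, 0.2275, 0.0986]
orientation: [[-0.992, -0.124, -0.0], [-0.124, 0.992, -0.0], [0.0, 0.0, -1.0]]
wrist_force: [0.3, 0.3, -0.2]
width: 0.763
```

>>> {"method": "play_rows", "body": {"series": [[0, 0, 0, 0, 0, 0], [0, 0, 0, 0, 0, 0], [0, 0, 0, 0, 0, 0], [0, 0, 0, 0, 0, 0], [0, 0, 0, 0, 0, 0], [0, 0, 0, 0, 0, 0], [0, 0, 0, 0, 0, 0], [0, 0, 0, 0, 0, 0], [0, 0, 0, 0, 0, 0], [0, 0, 0, 0, 0, 0]], "grip": 10, "force": 40}}

```text
time_s: 3.53
ee_pos: [0.4816, 0.2271, 0.0986]
orientation: [[-0.992, -0.123, -0.0], [-0.123, 0.992, 0.0], [0.0, 0.0, -1.0]]
wrist_force: [0.5, 0.2, 1.7]
width: 0.236
```

```bash
python3 -c "
from h import *
delta([.482,.2255,.098],97)
i=bot.get_image('side')[200:300,260:370]
cv2.imwrite('pics/s2.png',cv2.resize(i,None,fx=5,fy=5,interpolation=cv2.INTER_CUBIC))"
```

```text
t 3.5333 pos [0.4816 0.2271 0.0986] F [0.5273 0.1866 1.6967] w 0.23622355603090395 zax [-0.  0. -1.]
tool-frame shift mm now [-0.1589 -1.6102  0.6092]  after turn [-0.1609 -1.61    0.6092] turn z deg 0.07163490022006158
```

View pics/s2.png

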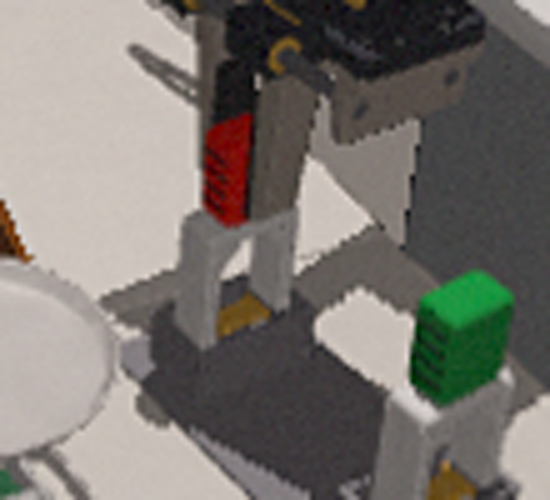

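The pads hold the red grip (opening 21.7 mm) and the hook is still in its pocket. Lifting straight up.

>>> {"method": "play_rows", "body": {"series": [[0, 0, -3, 0, 0, 0], [0, 0, -8, 0, 0, 0], [0, 0, -14, 0, 0, 0], [0, 0, -20, 0, 0, 0], [0, 0, -24, 0, 0, 0], [0, 0, -24, 0, 0, 0], [0, 0, -24, 0, 0, 0], [0, 0, -20, 0, 0, 0], [0, 0, -10, 0, 0, 0], [0, 0, -3, 0, 0, 0]], "force": 50}}

```text
time_s: 4.42
ee_pos: [0.4824, 0.2274, 0.2507]
orientation: [[-0.992, -0.123, 0.003], [-0.123, 0.992, 0.001], [-0.003, 0.001, -1.0]]
wrist_force: [0.1, -0.4, -3.1]
width: 0.241
```

```bash
python3 -c "
from h import *
delta([.475,-.319,.248],75.6)
i=bot.get_image('side')[170:290,260:380]
cv2.imwrite('pics/s3.png',cv2.resize(i,None,fx=5,fy=5,interpolation=cv2.INTER_CUBIC))"
```

```text
t 4.4167 pos [0.4824 0.2274 0.2507] F [ 0.1467 -0.3625 -3.083 ] w 0.24066720297434785 zax [ 0.0029  0.0013 -1.    ]
tool-frame shift mm now [  74.6361 -541.3329    1.9768]  after turn [-128.7007 -531.0786    2.7287] turn z deg 21.471876450346954
```

View pics/s3.png

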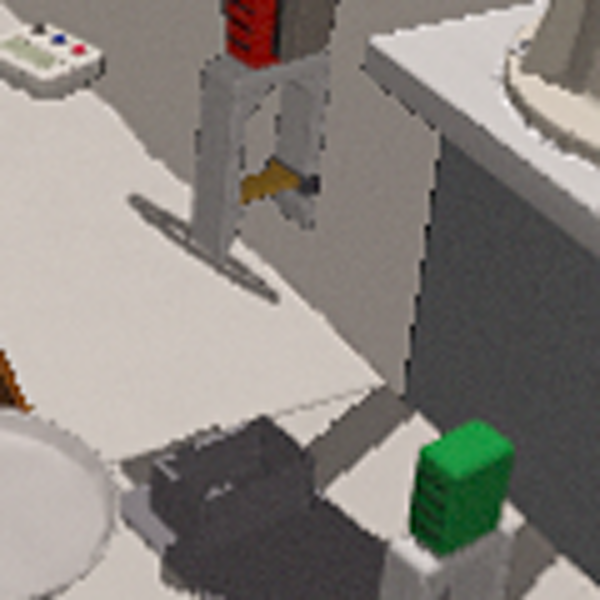

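The red hook is out of the rack and green still stands. Traversing to the yellow bracket.

>>> {"method": "play_rows", "body": {"series": [[0, 0, 0, 0, 0, 3], [0, 0, 0, 0, 0, 6], [0, 0, 0, 0, 0, 6.5], [0, 0, 0, 0, 0, 6], [-3.5, -14.5, 0, 0, 0, 0], [-6, -24, 0, 0, 0, 0], [-8.5, -35, 0, 0, 0, 0], [-8.5, -35, 0, 0, 0, 0], [-8.5, -35, 0, 0, 0, 0], [-8.5, -35, 0, 0, 0, 0]]}}

```text
time_s: 5.3
ee_pos: [0.478, 0.0418, 0.247]
orientation: [[-0.969, 0.249, -0.003], [0.249, 0.969, -0.0], [0.002, -0.001, -1.0]]
wrist_force: [1.6, 0.8, -2.0]
width: 0.236
```

>>> {"method": "play_rows", "body": {"series": [[-8.5, -35, 0, 0, 0, 0], [-8.5, -35, 0, 0, 0, 0], [-8.5, -35, 0, 0, 0, 0], [-8.5, -35, 0, 0, 0, 0], [-8.5, -35, 0, 0, 0, 0], [-8.5, -35, 0, 0, 0, 0], [-8.5, -35, 0, 0, 0, 0], [-8.5, -35, 0, 0, 0, 0], [-8, -33, 0, 0, 0, 0], [-4, -18, 0, 0, 0, 0]]}}

```text
time_s: 6.13
ee_pos: [0.4733, -0.3002, 0.2468]
orientation: [[-0.968, 0.251, -0.002], [0.251, 0.968, 0.0], [0.002, -0.0, -1.0]]
wrist_force: [-0.0, 0.2, -2.3]
width: 0.239
```

```bash
python3 -c "
from h import *
delta([.475,-.319,.25],75.6)
cv2.imwrite('pics/s4.png',bot.get_image('side'))
cv2.imwrite('pics/w4.png',bot.get_image('wrist'))"
```

```text
t 6.1333 pos [ 0.4733 -0.3002  0.2468] F [-0.0349  0.1953 -2.2925] w 0.23873920067572332 zax [-0.002   0.0001 -1.    ]
tool-frame shift mm now [ -6.3812 -17.7531  -3.196 ]  after turn [ -6.3534 -17.7641  -3.1902] turn z deg -0.10970722173360059
```

View pics/s4.png

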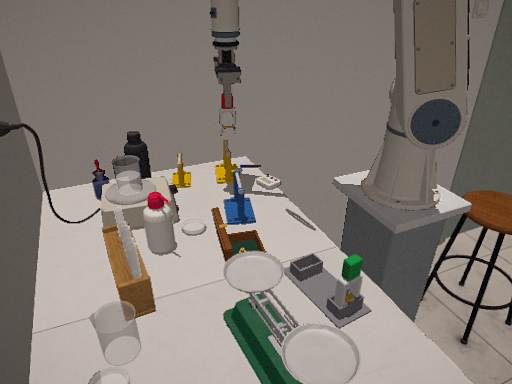

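View pics/w4.png

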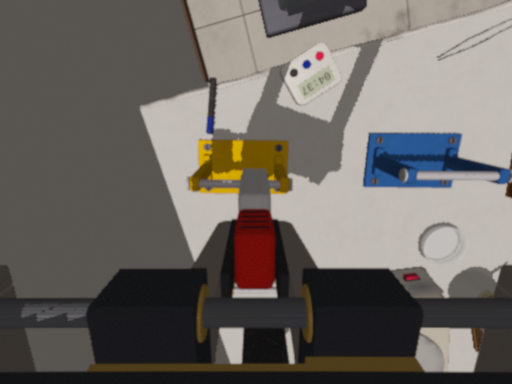

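```bash
python3 -c "
from h import *
i=cv2.imread('pics/w4.png')[120:220,180:310]
cv2.imwrite('pics/w4c.png',cv2.resize(i,None,fx=6,fy=6,interpolation=cv2.INTER_CUBIC))
i=cv2.imread('pics/s4.png')[85:195,180:290]
cv2.imwrite('pics/s4c.png',cv2.resize(i,None,fx=5,fy=5,interpolation=cv2.INTER_CUBIC))"
```

```text
(no output)
```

View pics/w4c.png

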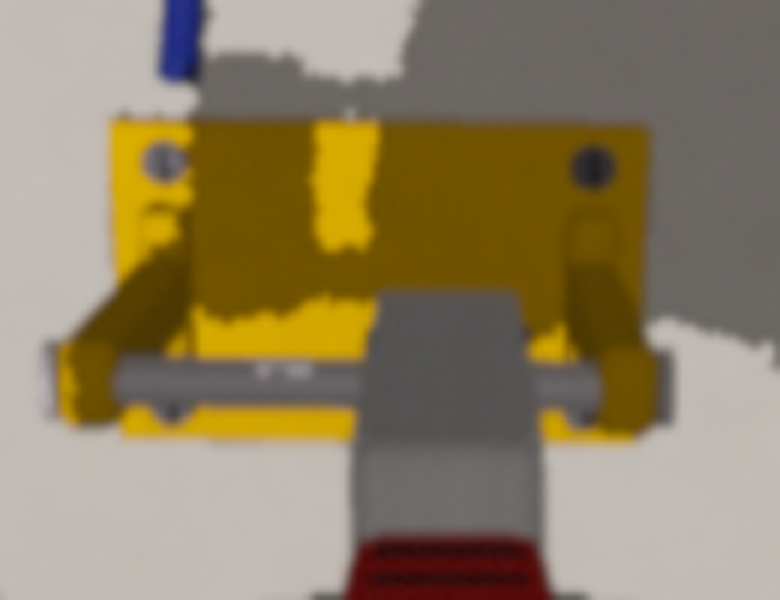

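View pics/s4c.png

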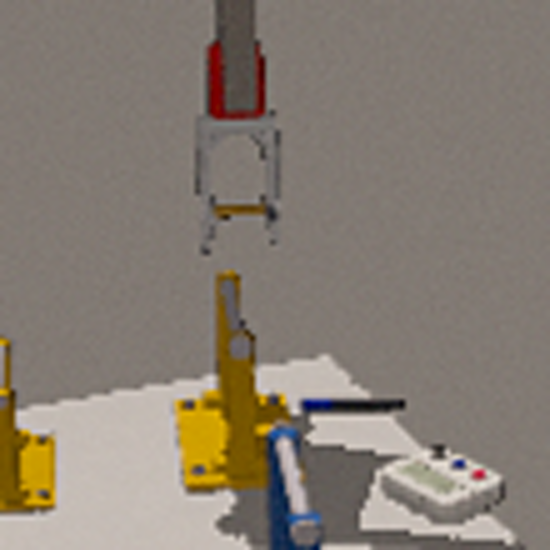

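```bash
python3 -c "
from h import *
s=bot.sense()
b=onplane('wrist',un([(48,380),(670,386),(115,380),(600,386)],6,(180,120)),.1,s)
print(b,b[:2].mean(0),b[2:].mean(0));d=b[0]-b[1];print(np.degrees(np.arctan2(d[1],d[0])))
c=onplane('wrist',un([(114,122),(648,127)],6,(180,120)),.008,s);print(c,np.degrees(np.arctan2(*(c[1]-c[0])[1::-1])))
h=onplane('wrist',un([(378,291),(522,291)],6,(180,120)),s['ee_pos'][2]-.093,s);R=s['orientation'];print('hook -x bottom edge in tool',(h-s['ee_pos'])@R)
e=onplane('side',un([(202,250),(275,242)],5,(180,85)),s['ee_pos'][2]-.093);print((e-s['ee_pos'])@R)
# predicted side pixels of hook bottom legs & bar ends
for t in (-25,25): print(t,(proj('side',s['ee_pos']+R@np.array([-t/1000,0,.093]))+.5-[180,85])*5)
u=np.array([np.cos(np.radians(75.6)),np.sin(np.radians(75.6)),0])
print((proj('side',[np.array([.475,-.319,.1])+k*u for k in(-.057,.057)])+.5-[180,85])*5)
"
```

```text
[[ 0.4574 -0.3754  0.1   ]
 [ 0.4886 -0.2602  0.1   ]
 [ 0.4606 -0.363   0.1   ]
 [ 0.4852 -0.2732  0.1   ]] [ 0.473  -0.3178  0.1   ] [ 0.4729 -0.3181  0.1   ]
-105.14619225574437
[[ 0.4187 -0.368   0.008 ]
 [ 0.4518 -0.2457  0.008 ]] 74.88908119423795
hook -x bottom edge in tool [[ 0.0245 -0.0116  0.0931]
 [ 0.0245  0.0111  0.0931]]
[[-0.0268  0.0022  0.0929]
 [ 0.0209 -0.0052  0.093 ]]
-25 [[282.6673 244.9598]]
25 [[205.1066 249.189 ]]
[[225.2171 281.7373]
 [242.0602 348.642 ]]
```

Wrist and top views agree on the bar: about (0.474, -0.3185), direction 75.3°. The hook hangs upright and is centred on the TCP to within about 2 mm. Aligning, then lowering to just above the bar.

>>> {"method": "play_rows", "body": {"series": [[-2, -7, 0, 0, 0, 0], [-2, -7, 0, 0, 0, 0], [-1.5, -3.5, 0, 0, 0, 0], [0, 0, 5, 0, 0, 0], [0, 0, 10, 0, 0, 0], [0, 0, 12, 0, 0, 0], [0, 0, 8, 0, 0, 0], [0, 0, 5, 0, 0, 0], [0, 0, 0, 0, 0, 0], [0, 0, 0, 0, 0, 0]]}}

```text
time_s: 7.07
ee_pos: [0.4751, -0.3152, 0.2081]
orientation: [[-0.969, 0.249, -0.001], [0.249, 0.969, 0.0], [0.001, 0.0, -1.0]]
wrist_force: [-1.0, -0.2, -1.5]
width: 0.242
```

```bash
python3 -c "
from h import *
delta([.474,-.3185,.122],75.4)
i=bot.get_image('side')[85:195,180:290]
cv2.imwrite('pics/s5c.png',cv2.resize(i,None,fx=5,fy=5,interpolation=cv2.INTER_CUBIC))"
```

```text
t 7.0667 pos [ 0.4751 -0.3152  0.2081] F [-1.0005 -0.1954 -1.4862] w 0.24169832424663884 zax [-0.0007  0.0005 -1.    ]
tool-frame shift mm now [ 0.2102 -3.4684 86.1457]  after turn [ 0.2682 -3.4439 86.1465] turn z deg 0.18417548767259007
```

View pics/s5c.png

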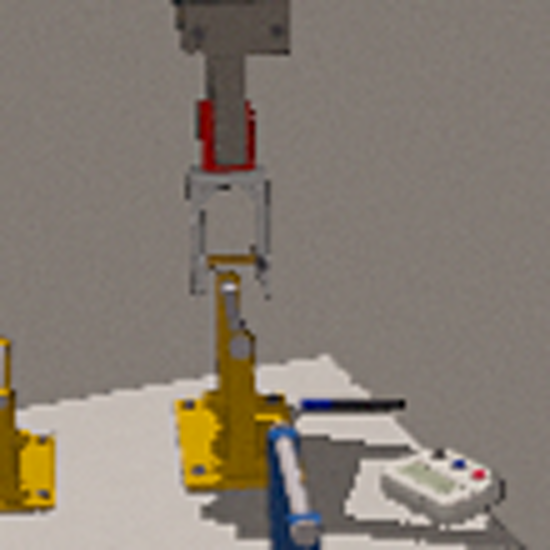

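>>> {"method": "play_rows", "body": {"series": [[0, -1.5, 0, 0, 0, 0], [0, -2, 0, 0, 0, 0], [0, 0, 4, 0, 0, 0], [0, 0, 8, 0, 0, 0], [0, 0, 8, 0, 0, 0], [0, 0, 8, 0, 0, 0], [0, 0, 6, 0, 0, 0], [0, 0, 6, 0, 0, 0], [0, 0, 5, 0, 0, 0], [0, 0, 5, 0, 0, 0]]}}

```text
time_s: 7.95
ee_pos: [0.4742, -0.3188, 0.1582]
orientation: [[-0.968, 0.249, -0.0], [0.249, 0.968, 0.0], [0.0, -0.0, -1.0]]
wrist_force: [-2.0, 1.5, 2.8]
width: 0.232
```

>>> {"method": "play_rows", "body": {"series": [[0, 0, 5, 0, 0, 0], [0, 0, 5, 0, 0, 0], [0, 0, 5, 0, 0, 0], [0, 0, 5, 0, 0, 0], [0, 0, 5, 0, 0, 0], [0, 0, 3, 0, 0, 0], [0, 0, 3, 0, 0, 0], [0, 0, 2, 0, 0, 0], [0, 0, 0, 0, 0, 0], [0, 0, 0, 0, 0, 0]]}}

```text
time_s: 8.78
ee_pos: [0.4746, -0.319, 0.1256]
orientation: [[-0.968, 0.249, 0.0], [0.249, 0.968, -0.0], [-0.0, -0.0, -1.0]]
wrist_force: [-0.6, 0.7, -2.2]
width: 0.235
```

```bash
python3 -c "
from h import *
delta([.474,-.3185,.122],75.4)
i=bot.get_image('side')[105:195,180:290]
cv2.imwrite('pics/s6c.png',cv2.resize(i,None,fx=6,fy=6,interpolation=cv2.INTER_CUBIC))
cv2.imwrite('pics/w6.png',bot.get_image('wrist'))"
```

```text
t 8.7833 pos [ 0.4746 -0.319   0.1256] F [-0.5539  0.7248 -2.1533] w 0.23518456043323002 zax [ 0.0003 -0.0002 -1.    ]
tool-frame shift mm now [0.6943 0.3001 3.6451]  after turn [0.694  0.2977 3.6453] turn z deg 0.17438441247195158
```

View pics/s6c.png

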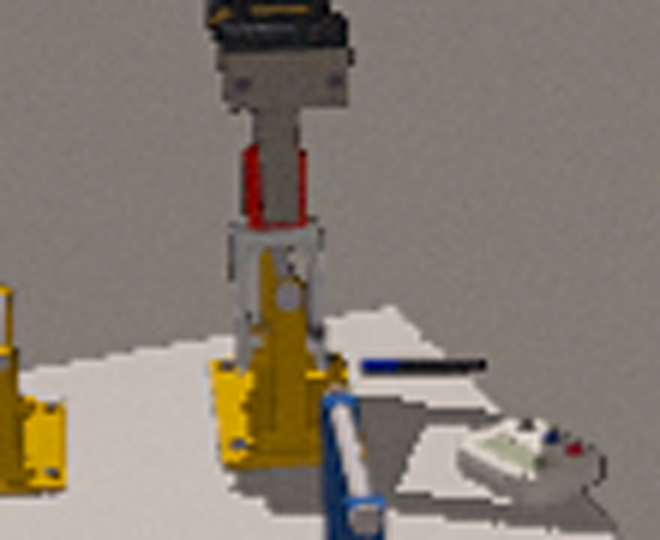

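View pics/w6.png

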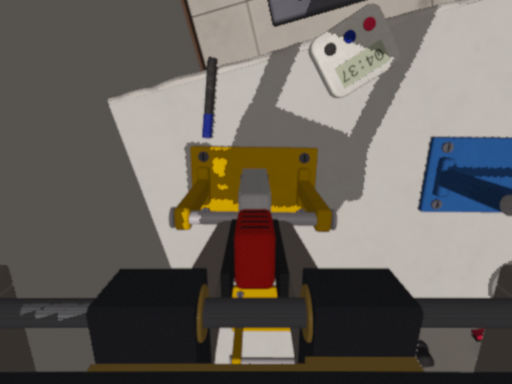

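Wrist force went from +2.8 N (gate pushing) back to −2.2 N (hook's weight), so the gate has flicked shut with the bar about 68 mm above the hook's origin. Now easing down to the seat.

>>> {"method": "play_rows", "body": {"series": [[0, 0, 1, 0, 0, 0], [0, 0, 1, 0, 0, 0], [0, 0, 1, 0, 0, 0], [0, 0, 0.5, 0, 0, 0], [0, 0, 0, 0, 0, 0], [0, 0, 0, 0, 0, 0], [0, 0, 0, 0, 0, 0], [0, 0, 0, 0, 0, 0], [0, 0, 0, 0, 0, 0], [0, 0, 0, 0, 0, 0]]}}

```text
time_s: 9.72
ee_pos: [0.4745, -0.319, 0.1225]
orientation: [[-0.968, 0.249, 0.0], [0.249, 0.968, -0.0], [-0.0, -0.0, -1.0]]
wrist_force: [-1.4, 1.5, 6.0]
width: 0.237
```

Seated: Fz rose to +6 N. Backing off slightly, then opening.

>>> {"method": "play_rows", "body": {"series": [[0, 0, -0.3, 0, 0, 0], [0, 0, 0, 0, 0, 0], [0, 0, 0, 0, 0, 0], [0, 0, 0, 0, 0, 0], [0, 0, 0, 0, 0, 0], [0, 0, 0, 0, 0, 0], [0, 0, 0, 0, 0, 0], [0, 0, 0, 0, 0, 0], [0, 0, 0, 0, 0, 0], [0, 0, 0, 0, 0, 0]], "force": 5}}

```text
time_s: 10.55
ee_pos: [0.4745, -0.319, 0.1225]
orientation: [[-0.968, 0.249, 0.0], [0.249, 0.968, -0.0], [-0.0, -0.0, -1.0]]
wrist_force: [0.2, -0.9, 3.0]
width: 0.241
```

>>> {"method": "play_rows", "body": {"series": [[0, 0, 0, 0, 0, 0], [0, 0, 0, 0, 0, 0], [0, 0, 0, 0, 0, 0], [0, 0, 0, 0, 0, 0], [0, 0, 0, 0, 0, 0], [0, 0, 0, 0, 0, 0], [0, 0, 0, 0, 0, 0], [0, 0, 0, 0, 0, 0], [0, 0, 0, 0, 0, 0], [0, 0, 0, 0, 0, 0]], "grip": 32}}

```text
time_s: 11.38
ee_pos: [0.4744, -0.3189, 0.1224]
orientation: [[-0.968, 0.249, 0.0], [0.249, 0.968, -0.0], [-0.0, -0.0, -1.0]]
wrist_force: [-0.1, 0.7, -0.0]
width: 0.346
```

```bash
python3 -c "
from h import *
delta([.474,-.3185,.122],75.4)
i=bot.get_image('side')[105:195,180:290]
cv2.imwrite('pics/s7c.png',cv2.resize(i,None,fx=6,fy=6,interpolation=cv2.INTER_CUBIC))
i=bot.get_image('wrist')[130:310,150:350]
cv2.imwrite('pics/w7.png',cv2.resize(i,None,fx=3,fy=3,interpolation=cv2.INTER_CUBIC))"
```

```text
t 11.3833 pos [ 0.4744 -0.3189  0.1224] F [-0.1478  0.7062 -0.0131] w 0.3463047842913627 zax [ 0.0001 -0.     -1.    ]
tool-frame shift mm now [0.4952 0.2705 0.4134]  after turn [0.496  0.269  0.4134] turn z deg 0.17107899923811942
```

View pics/s7c.png

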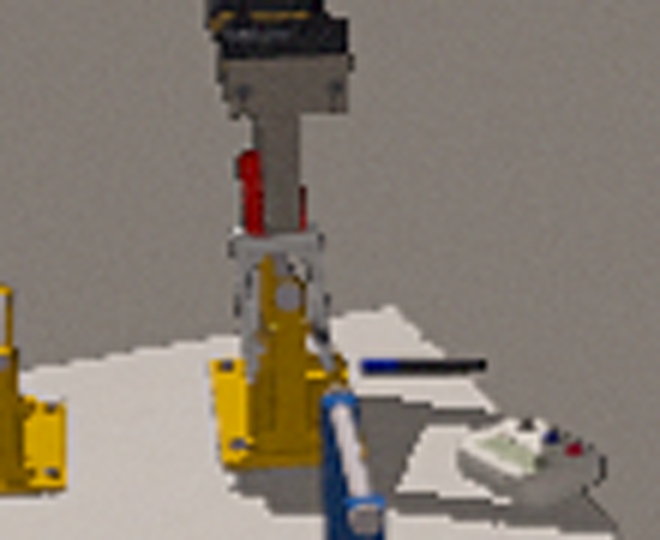

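View pics/w7.png

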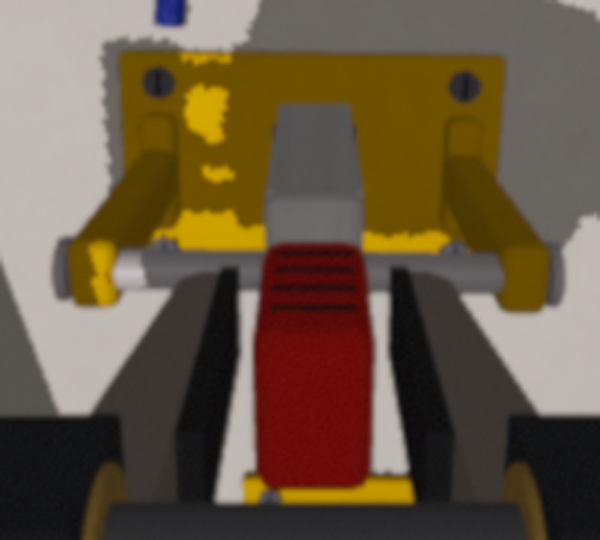

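The pads are clear on both sides of the grip, and the hook stays on the bar. Opening a bit more and retreating straight up.

>>> {"method": "play_rows", "body": {"series": [[0, 0, 0, 0, 0, 0], [0, 0, 0, 0, 0, 0], [0, 0, 0, 0, 0, 0], [0, 0, 0, 0, 0, 0], [0, 0, -4, 0, 0, 0], [0, 0, -8, 0, 0, 0], [0, 0, -12, 0, 0, 0], [0, 0, -20, 0, 0, 0], [0, 0, -25, 0, 0, 0], [0, 0, -25, 0, 0, 0]], "grip": 55}}

```text
time_s: 12.32
ee_pos: [0.4743, -0.3188, 0.2184]
orientation: [[-0.968, 0.249, 0.0], [0.249, 0.968, -0.0], [-0.0, -0.0, -1.0]]
wrist_force: [0.6, 0.6, -0.7]
width: 0.599
```

>>> {"method": "play_rows", "body": {"series": [[0, 0, -25, 0, 0, 0], [0, 0, -25, 0, 0, 0], [0, 0, -15, 0, 0, 0], [0, 0, -5, 0, 0, 0], [0, 0, 0, 0, 0, 0], [0, 0, 0, 0, 0, 0], [0, 0, 0, 0, 0, 0], [0, 0, 0, 0, 0, 0], [0, 0, 0, 0, 0, 0], [0, 0, 0, 0, 0, 0]]}}

```text
time_s: 13.15
ee_pos: [0.4741, -0.3187, 0.2856]
orientation: [[-0.968, 0.249, -0.001], [0.249, 0.968, 0.001], [0.001, 0.0, -1.0]]
wrist_force: [0.7, 0.3, 0.9]
width: 0.595
```

```bash
python3 -c "
from h import *
delta([.474,-.3185,.122],75.4)
I=bot.get_image('side');cv2.imwrite('pics/s8.png',I);i=I[115:195,190:280]
cv2.imwrite('pics/s8c.png',cv2.resize(i,None,fx=7,fy=7,interpolation=cv2.INTER_CUBIC))
i=bot.get_image('wrist')
cv2.imwrite('pics/w8.png',i)"
```

```text
t 13.15 pos [ 0.4741 -0.3187  0.2856] F [0.7492 0.3492 0.8721] w 0.5952922982467623 zax [-0.0011  0.0007 -1.    ]
tool-frame shift mm now [ -0.008    0.1246 163.6151]  after turn [  0.1927   0.1915 163.6149] turn z deg 0.1692931389437291
```

View pics/s8c.png

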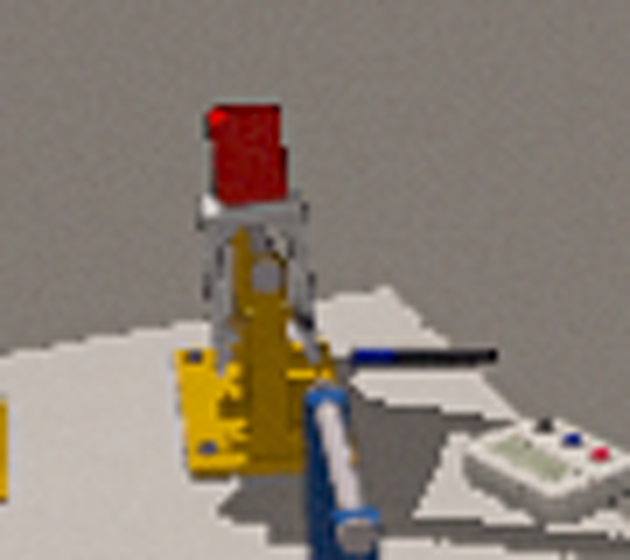

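View pics/w8.png

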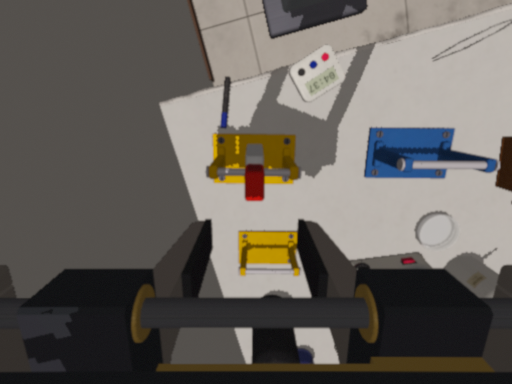

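View pics/s8.png

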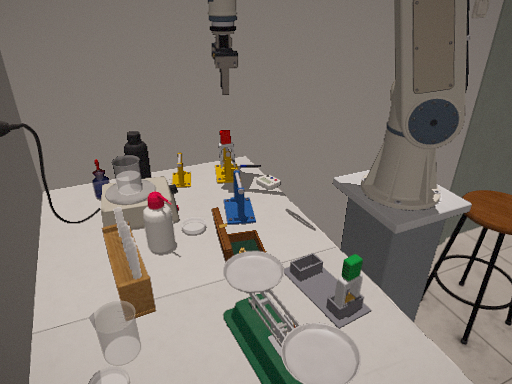

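The hook hangs on the bar, maybe tilted a few degrees. I'll measure the tilt and check that it isn't moving.

>>> {"method": "play_rows", "body": {"series": [[0, 0, 0, 0, 0, 0], [0, 0, 0, 0, 0, 0], [0, 0, 0, 0, 0, 0], [0, 0, 0, 0, 0, 0], [0, 0, 0, 0, 0, 0], [0, 0, 0, 0, 0, 0], [0, 0, 0, 0, 0, 0], [0, 0, 0, 0, 0, 0], [0, 0, 0, 0, 0, 0], [0, 0, 0, 0, 0, 0]]}}

```text
time_s: 14.08
ee_pos: [0.4744, -0.3189, 0.2864]
orientation: [[-0.968, 0.249, 0.0], [0.249, 0.968, -0.0], [-0.0, -0.0, -1.0]]
wrist_force: [0.1, 0.4, -0.1]
width: 0.597
```

```bash
python3 -c "
from h import *
I=bot.get_image('side')
A=cv2.imread('pics/s8.png')
print('diff',np.abs(I[120:180,200:250].astype(int)-A[120:180,200:250]).mean(), np.abs(I[190:240,230:260].astype(int)-A[190:240,230:260]).mean())
from scipy.spatial.transform import Rotation as Ro
k=8;off=[200,122]
c=cv2.resize(I[122:182,200:255],None,fx=k,fy=k,interpolation=cv2.INTER_CUBIC)
out=[]
for tilt in (0,-5,-10):
    d=c.copy();Rz=Ro.from_euler('z',-14.6,degrees=True).as_matrix();Rt=Rz@Ro.from_euler('y',tilt,degrees=True).as_matrix()
    P=[[x,y,z] for x in(-17,17) for y in(-11,11) for z in(86,130)]+[[x,y,0] for x in(-25,25) for y in(-11,11)]+[[x,y,86] for x in(-25,25) for y in(-11,11)]
    W=(np.array(P)-[0,0,71])/1000@Rt.T+[.4743,-.3187,.1]
    for i,p in enumerate((proj('side',W)+.5-off)*k): cv2.circle(d,tuple(int(v) for v in p),3,[(0,255,255),(255,255,0),(255,0,255)][0 if i<8 else 1 if i<12 else 2],-1)
    out.append(d[:, :])
o=np.hstack(out);cv2.imwrite('pics/s9.png',cv2.resize(o,None,fx=.6,fy=.6,interpolation=cv2.INTER_AREA))
w=bot.get_image('wrist')[120:220,190:310];cv2.imwrite('pics/w9.png',cv2.resize(w,None,fx=5,fy=5,interpolation=cv2.INTER_CUBIC))
"
```

```text
diff 1.9683333333333333 2.661111111111111
```

View pics/s9.png

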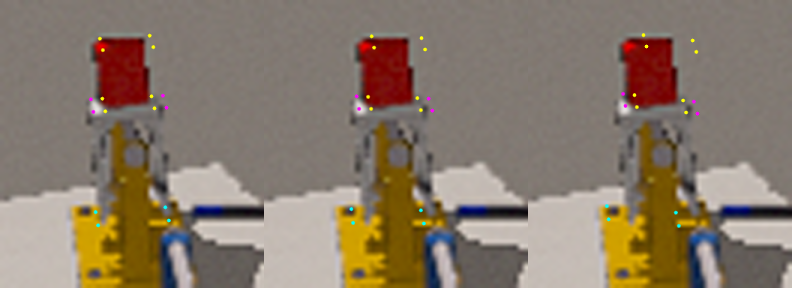

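View pics/w9.png

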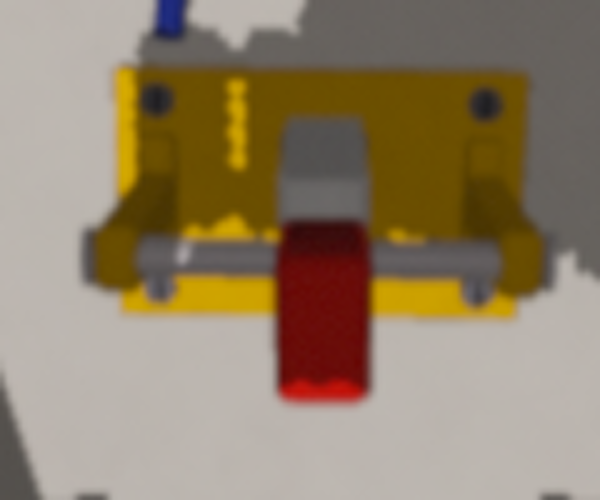

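```bash
python3 -c "
from h import *
I=cv2.imread('pics/s8.png')
from scipy.spatial.transform import Rotation as Ro
k=8;off=[205,122]
c=cv2.resize(I[122:182,205:255],None,fx=k,fy=k,interpolation=cv2.INTER_CUBIC)
out=[]
for tilt in (2,5,8,11):
    d=c.copy();Rt=Ro.from_euler('z',-14.6,degrees=True).as_matrix()@Ro.from_euler('y',tilt,degrees=True).as_matrix()
    def ln(P,col):
        W=(np.array(P)-[0,0,71])/1000@Rt.T+[.4743,-.3187,.1]
        cv2.polylines(d,[((proj('side',W)+.5-off)*k).astype(np.int32)],True,col,1)
    for y in(-11,11):
        ln([[-17,y,86],[-17,y,130],[17,y,130],[17,y,86]],(0,255,255));ln([[-25,y,0],[-25,y,86],[25,y,86],[25,y,0]],(255,255,0))
    out.append(d)
o=np.vstack([np.hstack(out[:2]),np.hstack(out[2:])]);cv2.imwrite('pics/s10.png',cv2.resize(o,None,fx=.62,fy=.62,interpolation=cv2.INTER_AREA))
"
```

```text
(no output)
```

View pics/s10.png

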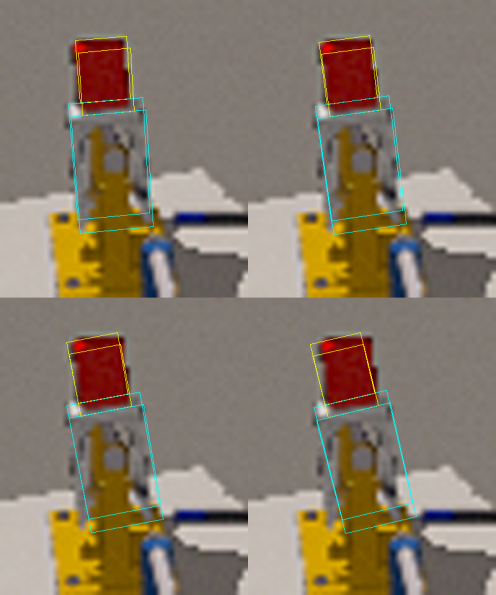

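The overlay fits best at a tilt of about 3°, with the hook's height matching the seated position. The two pictures taken about 0.9 s apart differ only by noise, and green still stands in its pocket. Handing in.

```bash
python3 -c "
from bench import bot
print(bot.hand_in(),bot.sense()['time_s'])"
```

```text
the job is handed in; nothing more can be done
the job is handed in; nothing more can be done
```

The red hook now hangs on the bar of the larger yellow bracket, and I handed the job in at about 14 s of the 35 s allowed. I lifted it out of the rack, pushed it straight down over the bar between the posts until it seated, released it and withdrew straight up.

- **Gate shut:** I judged this from force and height, because the gate could not be seen directly behind the post. The wrist force showed the gate pushing back, then only the hook's weight with the bar about 68 mm above the hook's origin. That is past the 62 mm point where the gate flicks shut. After that the hook seated with a rise to about 6 N.
- **At rest:** Two side pictures taken about 0.9 s apart differ only by image noise. The hook leans about 3° from vertical, estimated by overlaying its outline on the picture, so it is not perfectly plumb.
- **Everything else:** The green hook still stands in its pocket, and the gripper was well above everything at hand-in. No check failed.

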